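# Hold a plaster mould square in the squaring jig

### The arm

A 6-joint arm with a two-finger parallel gripper is mounted at the origin on the work surface. World frame = base frame: x ahead of the robot, y to its left, z up, the work surface at z = 0. Lengths are in mm, angles in degrees, forces in N, time in s.
With the tool pointing down it reaches from about 300 to 850 mm from the base axis. Payload 4.2 kg.
Tool frame: the origin (TCP) lies midway between the tips of the shut fingers; the grasp point (between the pads) lies 19 mm behind it; x points along the fingers, y is the direction in which the jaws open and shut, and the axes are right-handed (so a half turn about x gives the same grasp; the last joint's range is limited). The gripper opens to 91 mm and grips with 3 to 60 N. Pads are 32 mm wide; open, the fingers measure 118 mm over their backs; the gripper's body (76 mm by 178 mm) begins 60 mm behind the grasp point.
Start: joints at [-70.015, 18.312, 89.639, -0, 72.044, -1.146], TCP at [207.29, -536.353, 213.976] pointing down, gripper open.
Joint ranges: [-177.97, 177.97], [-48.28, 115.42], [12.27, 149.76], [-77.06, 257.06], [2.81, 150.46], [-146.56, 146.56]. Speed limits (degrees/s): [147.25, 147.25, 180, 180, 180, 180].

### API

Orientations are given as [roll, pitch, yaw] about the fixed x, y, z axes, in that order (R = Rz(yaw) Ry(pitch) Rx(roll)).
In Python, from workcell import * gives the robot as it stands.
- The arm moves only by the shell command python3 -m handwheel 'ROWS' [FORCE]. ROWS is a JSON object of lists of equal length, an entry for each row: "gripper": the closure, from 0 (fully open) to 1 (shut); "offset": the shift along the tool's x, y, z in mm, a list of three; "rot": the turn, a rotation vector about the tool's x, y, z in degrees, a list of three. A call has 1 to 5 rows; each row is the pose to reach, as a shift and turn from the pose commanded when the call began, along the tool's axes at that moment; what a row does not reach only later rows make up. A row lasts 1/12 s, in which the tool goes at most 41.7 mm and 7.16 degrees, less where a joint would pass 70% of its speed; a pose out of reach is approached as far as the arm can. A call with a gripper value outside its range is refused whole. The fingers move at their own pace and stop on an object; FORCE is the grip in N (left out, the last holds). Time passes only in rows, so rows that repeat a pose let the fingers close. It gives the time, the measured TCP pose, the force and the opening at its end, in the units of the state.
- state(): the state, without advancing time (a new reading comes with each control period).
- grab_frame(name): name is "scene" or "top"; returns the picture (480x640x3 uint8, red, green, blue); there is no depth.
- camera_params(name): a dict with "fx", "fy", "cx", "cy" (pixels), "k1" (the pictures are not rectified: a ray, as slopes to the right and down, at radius r is drawn at 1 + k1 r^2 times it, then the intrinsics apply), "position" and "attitude" of the camera in the world. Camera axes: x right, y up, looking along -z (the intrinsics and any distortion apply to the point x, -y, -z); pixel columns grow to the right and rows downward; lengths in mm; the calibration is good to about 2 mm. A picture is of the moment at which its call begins. camera_params takes no time and is no camera call.
- job_done(): hands the job in, once; it reports no verdict.
The state is a dict: "time_s": time; "qpos": joint angles; "qvel": joint speeds; "effort": joint torques, N m; "ee_pos": TCP position; "ee_rot": TCP orientation; "force": force on the tool from outside, world axes, zero at the start; "torque": the same for the moment, N m; "gripper_width": finger opening in mm.
Only numpy, scipy, OpenCV 4.12 (cv2) and the standard library are available. Lean on these libraries where they do the work, as an engineer would, in place of code of your own. Each camera call takes 0.05 s, during which the arm holds its last target.

### The job

Take the brass stop pin out of the dark rack and stand it, pushed fully down, in the bore of the plywood squaring jig, then let go of it. Then set the white plaster mould flat on the jig board and press it into the corner, one long side flush against the blue fence and one end against the pin. Finish while still holding it firmly pressed against both, and leave everything else where it is.

Things in the scene. Friction and masses are not known exactly. Their poses are not given: they have to be found in the camera images.
- jig: Squaring jig, fixed to the table: waxed, slippery plywood board (friction about 0.2) 240 (x) x 200 (y) x 30 mm (z). Origin: centre of its underside, on the table; its position and yaw vary. The blue fence runs along its +y edge; the bore lies near its +x end.
- fence: Fence bar of smooth, slippery blue plastic (friction about 0.2) on the jig, 240 mm long (jig x), 20 mm thick (jig y), 16 mm tall, standing on the board along its +y edge. Origin: centre of its underside, at (0, 90, 30) mm in the jig's frame; axes parallel to the jig's. Its working face looks to jig -y, at jig y = +80 mm; its top is 46 mm above the table.
- bore (a point): Centre of the mouth of the bore in the jig board, in the top face, at (95, 52, 30) mm in the jig's frame. Blind vertical bore 17.5 mm in diameter, 25 mm deep, with a 2 mm chamfer and a painted black ring round its mouth, 1.5 mm wider than the pin, so the pin gives by up to 1 to 2 mm when pressed; its axis is 28 mm from the fence's face.
- rack: Dark wooden tool rack, fixed to the table, 190 (x) x 44 (y) x 35 mm (z). Origin: centre of its underside. Three vertical bores of 18 mm diameter and 30 mm depth at x = -65, 0 and +65 mm on its centre line hold the pin and two hand tools, in any order.
- pin_center (a point): Brass stop pin: plain round upright pin, 16 mm in diameter, 80 mm long, with a chamfered foot, about 130 g. This point is its centre, 40 mm above its foot; z is its axis. It starts upright in one bore of the rack, foot 5 mm above the table, 50 mm standing proud of the rack; seated in the jig it stands 55 mm proud of the board, with this point 15 mm above the board's top.
- mould_center (a point): White plaster press mould: a block 90 (x) x 56 (y) x 60 mm (z) with a round hollow 34 mm wide and 22 mm deep in its top; about 330 g. This point is its centre, 30 mm above its underside. It starts standing on the table, hollow upwards, yaw within about 0.6 rad of the world's axes. When pressed home its long side (x) runs along the fence, either way round, and its centre is at about (42, 52, 60) mm in the jig's frame.
- tool_a: Bystander: hand tool with black grip, 87 mm tall, in the rack; origin at its foot.
- tool_b: Bystander: hand tool with green grip, 87 mm tall, in the rack; origin at its foot.
- brick: Bystander: red-brown brick 100 x 60 x 50 mm standing on the table near the mould; origin at the centre of its underside.
- mug: Bystander: red-brown mug, 80 mm wide, 90 mm tall; origin under its centre.
- cup: Bystander: blue cup, 76 mm wide, 75 mm tall; origin under its centre.
- post: Bystander: kiln post 40 x 40 x 75 mm, buff; origin under its centre.
Mind the look-alikes: they are no part of the job. What is shaped like the part that bears mould_center but pink or turquoise is not meant.

How it is judged (in metres and radians):
On the way, in this order (a step that is already met when the one before it is completed fails the run):
1. the pin stands fully down in the jig's bore, let go (horizontal distance between pin_center and bore below 0.004 m and z of pin_center in the frame of jig below 0.049 m and angle between pin_center's own z axis and vertical below 0.1 rad and contact force between the fingers and pin below 0.1 N), for 0.2 s.
2. the mould, flat on the board, is pressed against fence and pin together (contact force between mould and fence above 1.5 N and contact force between mould and pin above 1.5 N and contact force between the fingers and mould above 1 N and z of mould_center in the frame of jig between 0.056 and 0.064 m and angle between the x axis of mould_center and the x axis of jig, either way round below 0.04 rad and angle between mould_center's own z axis and vertical below 0.05 rad), for 0.3 s.
At the end, for the whole second after the job is handed in: Ends holding: fingers press the mould (>1 N), over 1.5 N on fence and on pin at once; mould still, flat on the board (height 4 mm, tilt 0.05 rad), parallel to the fence within 0.04 rad; pin upright (0.1 rad) in the bore, axis and depth within 4 mm, let go (all of step 1 and all of step 2 and linear speed of mould below 0.02 m/s); the arm keeps its last pose, push and grip.
It fails at once if another thing is shifted by more than 30 mm or tipped over (distance of any of tool_a, tool_b, brick, mug, cup, post from where it was at the start of the episode above 0.03 m or angle between any of tool_a, tool_b, brick, mug, cup, post's own z axis and vertical above 0.5 rad).
It also fails if it takes over 72 s, if anything falls off the work surface, if the arm or the gripper's body presses on something with over 40 N, if the wrist force passes 120 N, or if a joint passes its speed limit or range.

## Working session

There is one attempt and no reset: what is moved stays moved. The work goes in short steps, Python scripts to look and compute and a shell command to move; the robot and the scene stay as the last step left them, time stands still between calls to the robot, and variables do not carry over. Pictures are saved under pics/ and viewed, and the job is handed in when it is done.

```bash
ls; mkdir -p pics; python3 - <<'E'
from workcell import *
import cv2
for n in ("scene","top"):
    print(n,camera_params(n))
    cv2.imwrite(f"pics/{n}0.png",cv2.cvtColor(grab_frame(n),cv2.COLOR_RGB2BGR))
print(state())
E
```

```text
pics
scene {'fx': 609.183880636309, 'fy': 609.183880636309, 'cx': 323.62251388581564, 'cy': 238.9656294715808, 'k1': -0.12102253493273071, 'position': array([1522.69033065, -319.04341596, 1185.25942332]), 'attitude': array([43.58717345,  0.45146731, 70.58219558])}
top {'fx': 570.4913743778691, 'fy': 570.4913743778691, 'cx': 317.6821114042837, 'cy': 242.48891557225244, 'k1': -0.05952594191044248, 'position': array([ 362.04649363,   -6.37150313, 1285.25659151]), 'attitude': array([  9.0032705 ,   0.30283381, -91.04704766])}
{'time_s': 0.1, 'qpos': array([-7.00139958e+01,  1.83482310e+01,  8.96971076e+01,  2.51671518e-05,
        7.20432334e+01, -1.14581293e+00]), 'qvel': array([-0.01956758, -0.12311239, -0.24344668, -0.0466191 , -0.06124959,
       -0.08872764]), 'effort': array([-9.54351606e-06, -4.13333702e+01, -2.32510418e+01,  7.28037511e-02,
        4.21670463e-02, -4.24679445e-05]), 'ee_pos': array([ 207.15156891, -535.93037902,  213.21745168]), 'ee_rot': array([-91.16129236,  89.91142804, 109.97051698]), 'force': array([-0.28869813,  0.41426106,  0.40304711]), 'torque': array([0.0202319 , 0.01462353, 0.00083129]), 'gripper_width': 90.9901810082608}
```

View pics/scene0.png

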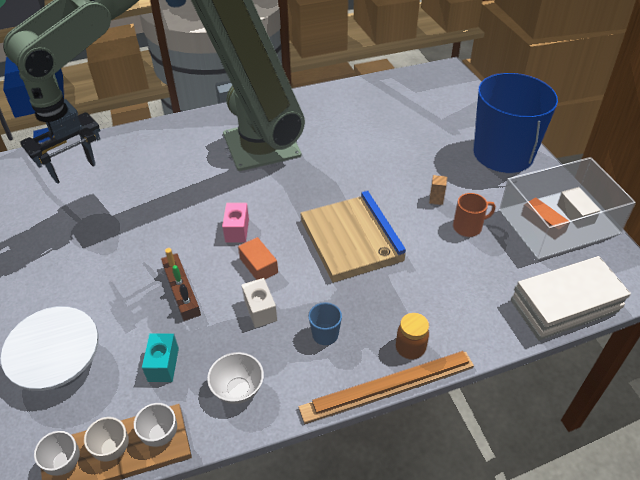

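View pics/top0.png

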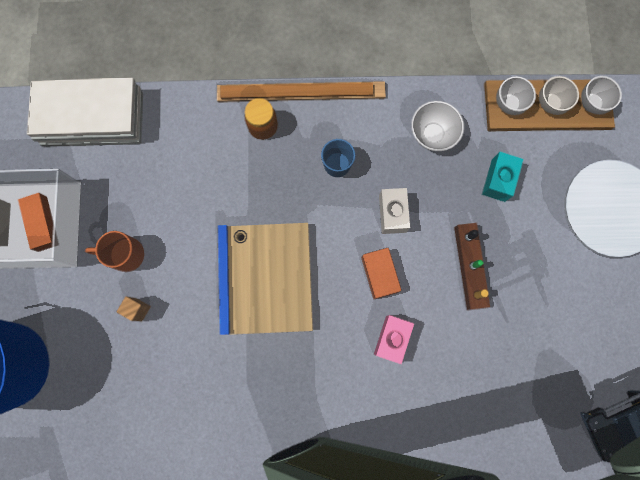

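The top view shows the jig at about (270,278), with its fence at the left (224,280) and the bore at (240,237). The rack is at (473,265), with the black tool at (470,236), the green tool at (478,265) and a yellow cylinder at (484,294). Candidates:
- **Pin:** yellow/brass (484,294), black grip (470,236), green grip (478,265).
- **Mould:** white (396,210), pink (395,340), turquoise (504,176), and the white block inside the glass tray on the left.

I choose the brass cylinder at (484,294) and the white block with the hollow at (396,210). Next I check both in a crop.

```bash
cat > h.py <<'E'
from workcell import *
import cv2, numpy as np
from scipy.spatial.transform import Rotation as Ro
def cam(n):
    p=camera_params(n); K=np.array([[p['fx'],0,p['cx']],[0,p['fy'],p['cy']],[0,0,1]]); d=np.array([p['k1'],0,0,0.])
    R=Ro.from_euler('xyz',p['attitude'],degrees=True).as_matrix()@np.diag([1,-1,-1.])  # cv cam->world
    return K,d,R,np.array(p['position'])
def rays(n,uv):
    K,d,R,c=cam(n); q=cv2.undistortPoints(np.array(uv,float).reshape(-1,1,2),K,d).reshape(-1,2)
    return c,np.c_[q,np.ones(len(q))]@R.T
def onz(n,uv,z):
    c,v=rays(n,uv); return c+v*((z-c[2])/v[:,2:3])
def proj(n,P):
    K,d,R,c=cam(n); rv=cv2.Rodrigues(R.T)[0]
    return cv2.projectPoints(np.array(P,float).reshape(-1,1,3),rv,-R.T@c,K,d)[0].reshape(-1,2)
def tri(uvs):
    A=np.zeros((3,3));b=np.zeros(3)
    for n,uv in uvs:
        c,v=rays(n,[uv]);v=v[0]/np.linalg.norm(v[0]);M=np.eye(3)-np.outer(v,v);A+=M;b+=M@c
    return np.linalg.solve(A,b)
def grab(n,save=None):
    im=cv2.cvtColor(grab_frame(n),cv2.COLOR_RGB2BGR)
    if save: cv2.imwrite('pics/'+save,im)
    return im
E
python3 - <<'E'
import cv2,numpy as np
t=cv2.imread('pics/top0.png');s=cv2.imread('pics/scene0.png')
a=cv2.resize(t[180:320,370:510],(400,400),interpolation=cv2.INTER_CUBIC)
b=cv2.resize(s[235:335,155:285],(400,300),interpolation=cv2.INTER_CUBIC)
c=cv2.resize(t[210:345,205:330],(370,400),interpolation=cv2.INTER_CUBIC)
o=np.zeros((600,800,3),np.uint8);o[:400,:400]=a;o[:300,400:]=b
cv2.imwrite('pics/crop0.png',o);cv2.imwrite('pics/crop1.png',c)
E
```

```text
(no output)
```

View pics/crop0.png

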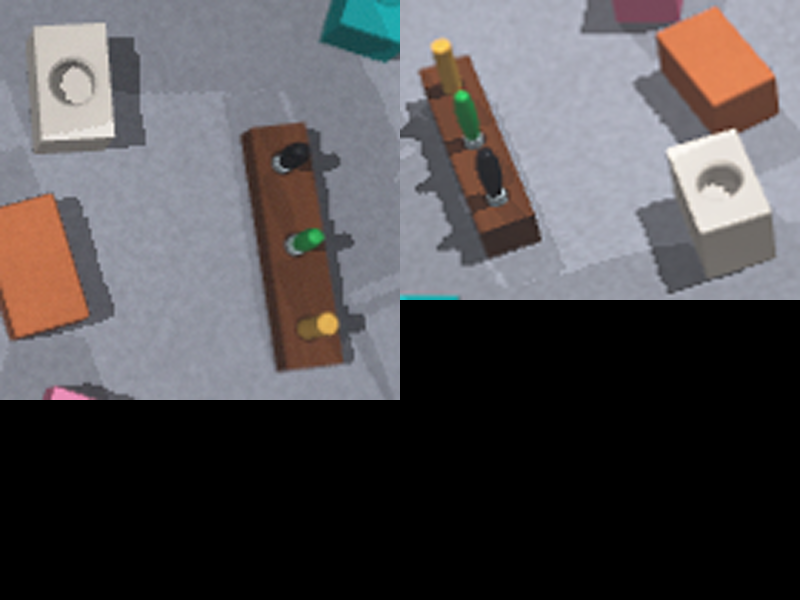

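View pics/crop1.png

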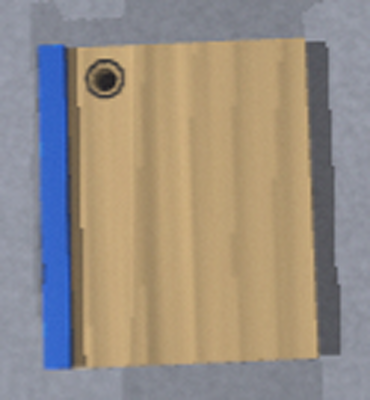

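The crop confirms it: the plain brass cylinder is in the rack's near end (top view (485,293)), and the white block with the round hollow is the mould. The bore ring is sharp at about (240,237). Now I measure.

```bash
cat > meas.py <<'E'
from h import *
def masks(im):
    h=cv2.cvtColor(im,cv2.COLOR_BGR2HSV); return h
def comp(m,near):
    n,l,st,ce=cv2.connectedComponentsWithStats(m.astype(np.uint8)*255)
    ys,xs=np.nonzero(l); k=np.argmin((xs-near[0])**2+(ys-near[1])**2); i=l[ys[k],xs[k]]
    return (l==i).astype(np.uint8),ce[i],st[i]
def rect(mask):
    c=max(cv2.findContours(mask,cv2.RETR_EXTERNAL,cv2.CHAIN_APPROX_NONE)[0],key=cv2.contourArea)
    return c.reshape(-1,2)
E
python3 - <<'E'
from meas import *
t=cv2.imread('pics/top0.png');s=cv2.imread('pics/scene0.png')
for n,im in(('top',t),('scene',s)):
    print(n)
    h=masks(im)
    fence=(h[...,0]>100)&(h[...,0]<125)&(h[...,1]>170)&(h[...,2]>90)
    m,c,st=comp(fence,(224,280) if n=='top' else (383,222))
    print('fence',c,st)
    q=cv2.minAreaRect(rect(m)); bx=cv2.boxPoints(q); P=onz(n,bx,46);print(P.round(1)[:,:2])
    print('ctr',P.mean(0).round(1),'sides',np.linalg.norm(P[1]-P[0]),np.linalg.norm(P[2]-P[1]))
    if n=='top':
        board=(h[...,0]>10)&(h[...,0]<28)&(h[...,1]>60)&(h[...,2]>120)
        m,c,st=comp(board,(275,280))
        bx=cv2.boxPoints(cv2.minAreaRect(rect(m)));P=onz(n,bx,30);print('board',st,P.round(1)[:,:2].tolist(),np.linalg.norm(P[1]-P[0]),np.linalg.norm(P[2]-P[1]))
    # bore ring: dark pixels within the board
    near=(240,237) if n=='top' else (384,252)
    dk=(h[...,2]<70); m,c,st=comp(dk,near); 
    cc=rect(m);e=cv2.fitEllipse(cc);print('bore',c,st,e,onz(n,[e[0]],30).round(1))
    # pin
    pin=(h[...,0]>14)&(h[...,0]<28)&(h[...,1]>130)&(h[...,2]>(180))
    m,c,st=comp(pin,(484,293) if n=='top' else (168,250));print('pin',c,st,onz(n,[c],85).round(1))
    # mould
    wh=(h[...,1]<40)&(h[...,2]>185)
    m,c,st=comp(wh,(390,195) if n=='top' else (262,286));print('mould',c,st)
    bx=cv2.boxPoints(cv2.minAreaRect(rect(m)));P=onz(n,bx,60);print(bx.round(1).tolist(),P.round(1)[:,:2].tolist(),np.linalg.norm(P[1]-P[0]),np.linalg.norm(P[2]-P[1]))
E
python3 - <<'E'
import cv2
t=cv2.imread('pics/top0.png');s=cv2.imread('pics/scene0.png')
cv2.imwrite('pics/c2.png',cv2.resize(t[180:245,370:425],(550,650)[:2],interpolation=cv2.INTER_NEAREST)[:600])
cv2.imwrite('pics/c3.png',cv2.resize(s[240:340,155:255],(600,600),interpolation=cv2.INTER_NEAREST))
E
```

```text
top
fence [223.33442266 279.7745098 ] [219 225  10 109 918]
[[601.7 216.6]
 [601.7 197.5]
 [364.9 191.9]
 [364.8 210.5]]
ctr [483.3 204.1  46. ] sides 19.166239377359876 236.9128802866335
board [ 231  223   82  111 8360] [[603.0, 200.2], [607.0, 17.9], [367.5, 12.1], [363.3, 189.2]] 182.3467062501949 239.6091582486956
bore [240.62068966 236.93103448] [238 234   6   7  29] ((240.58009338378906, 236.9621124267578), (4.868967533111572, 5.9434919357299805), 44.28659439086914) [[576.8 168.7  30. ]]
pin [484.175 292.95 ] [481 290   7   7  40] [[ 437.9 -352.6   85. ]]
mould [395.68661972 208.47535211] [382 188  28  41 852]
[[381.6000061035156, 189.3000030517578], [406.3999938964844, 187.39999389648438], [409.29998779296875, 227.10000610351562], [384.5, 228.89999389648438]] [[672.6, -146.7], [675.8, -201.7], [586.5, -204.3], [583.5, -149.9]] 55.11413218247115 89.30271584043672
scene
fence [383.36446469 221.40091116] [362 191  43  61 439]
[[366.6 189.6]
 [358.2 209.4]
 [598.8 215.9]
 [605.2 197.8]]
ctr [482.2 203.2  46. ] sides 21.504803925052677 240.74602696976413Traceback (most recent call last):
  File "<stdin>", line 18, in <module>
cv2.error: OpenCV(4.12.0) /io/opencv/modules/imgproc/src/shapedescr.cpp:361: error: (-201:Incorrect size of input array) There should be at least 5 points to fit the ellipse in function 'fitEllipseNoDirect'
```

View pics/c2.png

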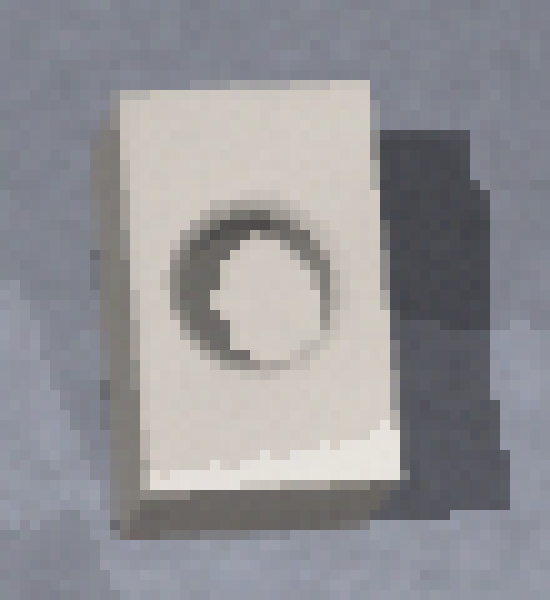

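```bash
python3 - <<'E'
from meas import *
t=cv2.imread('pics/top0.png');s=cv2.imread('pics/scene0.png')
for n,im,near in(('top',t,(240,237)),('scene',s,(384,252))):
    h=masks(im)
    x0,y0=near[0]-14,near[1]-14
    g=cv2.cvtColor(im,cv2.COLOR_BGR2GRAY)[y0:y0+28,x0:x0+28]
    G=cv2.resize(g,None,fx=8,fy=8,interpolation=cv2.INTER_CUBIC)
    cv2.imwrite(f'pics/bore_{n}.png',G)
    m=(G<95).astype(np.uint8)
    m,c,st=comp(m>0,(14*8,14*8)); k=rect(m); k=cv2.convexHull(k); e=cv2.fitEllipse(k)
    uv=((np.array(e[0])+.5)/8-.5)+[x0,y0]
    print(n,'ring',uv,np.array(e[1])/8,onz(n,[uv],30).round(1), st)
# rack top
for n,im,near in(('top',t,(460,250)),('scene',s,(172,270))):
    h=masks(im); m=((h[...,0]<14)|(h[...,0]>172))&(h[...,1]>90)&(h[...,2]<135)&(h[...,2]>70)
    m,c,st=comp(m,near);bx=cv2.boxPoints(cv2.minAreaRect(rect(m)));P=onz(n,bx,35)
    print(n,'rack',st,P.round(1)[:,:2].tolist(),np.linalg.norm(P[1]-P[0]),np.linalg.norm(P[2]-P[1]))
h=masks(s);pin=(h[...,0]>14)&(h[...,0]<28)&(h[...,1]>110)&(h[...,2]>110)
m,c,st=comp(pin,(168,250));print('pin scene',c,st)
for r in range(245,272): print(r, h[r,160:180,2].tolist())
E
python3 - <<'E'
import sys; sys.path.insert(0,'.')
from h import *
s=state();R=Ro.from_euler('xyz',s['ee_rot'],degrees=True).as_matrix();print(R.round(3))
E
```

```text
top ring [240.04248905 236.52249432] [7.57504988 7.80566502] [[577.8 169.9  30. ]] [  85   82   64   61 2902]
scene ring [383.52120304 252.41553593] [5.14430237 7.11890984] [[579.6 166.6  30. ]] [  85   99   54   39 1314]
top rack [ 458  223   32   86 1337] [[593.6, -314.6], [599.7, -359.8], [412.1, -376.7], [406.5, -332.4]] 45.60628450268088 188.2783313310699
scene rack [164 266  11  16  96] [[444.6, -375.9], [442.9, -358.7], [494.3, -355.3], [495.8, -372.2]] 17.30523602950063 51.492676382914624
pin scene [170.25373134 255.64179104] [165 248  10  18  67]
245 [187, 185, 183, 184, 187, 188, 185, 185, 185, 185, 187, 189, 190, 190, 191, 190, 190, 192, 191, 190]
246 [187, 187, 184, 187, 191, 189, 185, 186, 188, 189, 189, 190, 189, 189, 189, 187, 189, 190, 190, 191]
247 [185, 185, 186, 188, 191, 189, 187, 183, 196, 191, 185, 185, 188, 191, 190, 187, 188, 188, 187, 187]
248 [188, 188, 188, 187, 190, 182, 218, 235, 237, 240, 220, 178, 190, 190, 190, 190, 189, 187, 187, 189]
249 [189, 188, 188, 186, 180, 222, 245, 247, 245, 248, 247, 200, 186, 189, 190, 191, 189, 188, 187, 192]
250 [186, 186
[... 1612 characters left out ...]
, 117, 181, 166, 121, 113, 125, 126]
266 [189, 192, 165, 90, 61, 65, 66, 66, 62, 74, 93, 99, 102, 168, 204, 209, 197, 117, 123, 127]
267 [190, 191, 193, 143, 58, 64, 63, 62, 94, 112, 112, 124, 110, 176, 199, 218, 191, 130, 110, 127]
268 [175, 124, 130, 110, 93, 112, 110, 109, 116, 119, 117, 121, 88, 129, 151, 161, 134, 120, 96, 114]
269 [119, 106, 111, 104, 90, 107, 118, 117, 118, 118, 118, 119, 83, 92, 98, 103, 104, 113, 117, 108]
270 [107, 110, 105, 95, 81, 102, 118, 115, 117, 117, 118, 119, 91, 86, 88, 91, 98, 108, 117, 94]
271 [110, 105, 93, 92, 79, 98, 119, 116, 115, 116, 116, 118, 92, 86, 89, 91, 94, 102, 111, 95]
[[-0.001  0.361 -0.933]
 [ 0.001 -0.933 -0.361]
 [-1.    -0.002 -0.   ]]
```

View pics/bore_top.png

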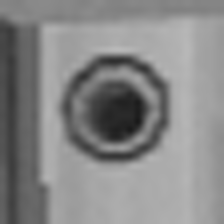

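View pics/c3.png

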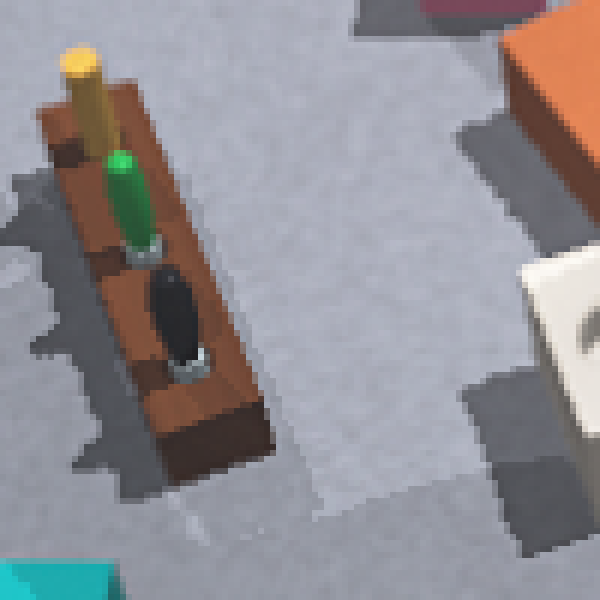

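```bash
cat > go.py <<'E'
from h import *
import sys
def plan(x,y,z,jaw=-88.6):
    s=state();R=Ro.from_euler('xyz',s['ee_rot'],degrees=True).as_matrix()
    a=np.deg2rad(jaw);ty=np.array([np.cos(a),np.sin(a),0]);tx=np.array([0,0,-1.]);T=np.c_[tx,ty,np.cross(tx,ty)]
    d=np.array([x,y,z])-s['ee_pos']
    print('t',round(s['time_s'],2),'pos',s['ee_pos'].round(1),'F',s['force'].round(1),'w',round(s['gripper_width'],1),'jaw',round(float(np.degrees(np.arctan2(R[1,1],R[0,1]))),2))
    print('offset',(R.T@d).round(1).tolist(),'rot',Ro.from_matrix(R.T@T).as_rotvec(degrees=True).round(2).tolist())
if __name__=='__main__': plan(*map(float,sys.argv[1:]))
E
python3 - <<'E'
from h import *
print(tri([('top',(484.2,292.95)),('scene',(168.2,250.0))]),onz('scene',[(168.2,250)],85))
print(tri([('top',(240.04,236.52)),('scene',(383.52,252.42))]))
E
python3 go.py 438 -352.5 180
```

```text
[ 437.68739132 -353.19372309   85.48368582] [[ 436.90044491 -353.8163764    85.        ]]
[577.85989684 168.97507313  27.63953367]
t 0.1 pos [ 207.2 -535.9  213.2] F [-0.3  0.4  0.4] w 91.0 jaw -68.87
offset [33.4, -87.8, -281.5] rot [19.73, 0.01, 0.09]
```

Triangulation puts the pin top at z = 85.5 mm (expected 85), and the position agrees with the rack's end bore. Reaching now.

```bash
python3 -m handwheel '{"gripper":[0,0,0,0,0],"offset":[[7,-18,-56],[14,-35,-112],[20,-53,-168],[27,-70,-225],[33,-88,-281]],"rot":[[4,0,0],[8,0,0],[12,0,0],[16,0,0],[19.7,0,0]]}' 30; python3 go.py 438 -353 180
```

```text
time_s: 0.52
ee_pos: [370.2, -405.9, 189.9]
ee_rot: [-48.0, 90.0, 133.2]
force: [-0.3, -0.5, -0.1]
gripper_width: 91.3
t 0.52 pos [ 370.2 -405.9  189.9] F [-0.3 -0.5 -0.1] w 91.3 jaw -88.8
offset [9.9, -51.5, -68.9] rot [-0.2, 0.02, 0.03]
```

```bash
python3 -m handwheel '{"gripper":[0,0],"offset":[[0,0,0],[0,0,0]],"rot":[[0,0,0],[0,0,0]]}'; python3 go.py 438 -353 180
```

```text
time_s: 0.68
ee_pos: [370.4, -405.9, 189.8]
ee_rot: [-38.3, 89.9, 143.4]
force: [-0.4, -0.4, -0.4]
gripper_width: 91.5
t 0.68 pos [ 370.4 -405.9  189.8] F [-0.4 -0.4 -0.4] w 91.5 jaw -88.3
offset [9.7, -50.8, -69.2] rot [0.3, 0.07, 0.05]
```

```bash
python3 -m handwheel '{"gripper":[0,0,0,0],"offset":[[3,-17,-23],[6,-34,-46],[10,-51,-69],[10,-51,-69]],"rot":[[0,0,0],[0,0,0],[0,0,0],[0,0,0]]}'; python3 go.py 438 -353 180; python3 -c "
from h import *
grab('top','t1.png');grab('scene','s1.png')"; python3 go.py 438 -353 54
```

```text
time_s: 1.02
ee_pos: [438.8, -353.3, 179.6]
ee_rot: [-112.9, 89.9, 68.7]
force: [-0.1, 0.0, 0.4]
gripper_width: 91.2
t 1.02 pos [ 438.8 -353.3  179.6] F [-0.1  0.   0.4] w 91.2 jaw -88.45
offset [-0.4, -0.3, 0.8] rot [0.15, -0.04, 0.1]
t 1.12 pos [ 436.4 -355.3  180.1] F [ 0.6 -1.2  0.4] w 91.2 jaw -88.53
offset [126.1, -2.3, -1.8] rot [0.07, 0.07, -0.01]
```

View pics/s1.png

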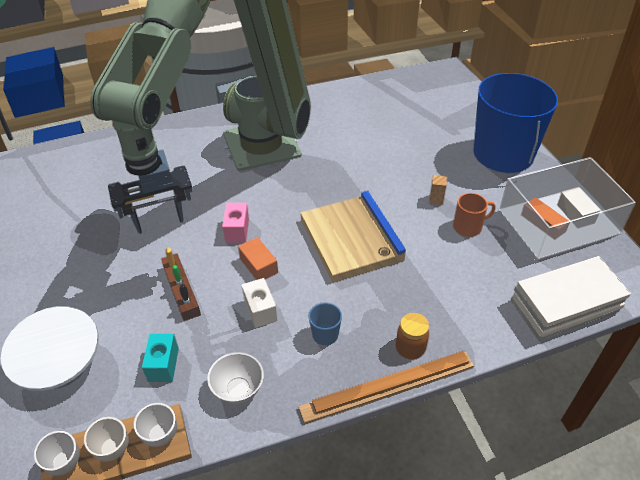

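The gripper is over the rack's near end, with the jaws across the rack and the fingers at (120,220) and (180,210). It is clear of the tools, so I go down.

```bash
python3 -m handwheel '{"gripper":[0,0,0,0],"offset":[[30,0,0],[60,0,0],[76,0,0],[76,0,0]],"rot":[[0,0,0],[0,0,0],[0,0,0],[0,0,0]]}'; python3 go.py 438 -353 54
```

```text
time_s: 1.45
ee_pos: [433.3, -354.4, 100.9]
ee_rot: [-36.3, 89.5, 145.1]
force: [-0.0, -0.3, -0.4]
gripper_width: 91.6
t 1.45 pos [ 433.3 -354.4  100.9] F [-0.  -0.3 -0.4] w 91.6 jaw -88.68
offset [46.9, -1.1, -5.0] rot [-0.08, 0.37, 0.27]
```

```bash
python3 -m handwheel '{"gripper":[0,0],"offset":[[0,0,0],[0,0,0]],"rot":[[0,0,0],[0,0,0]]}'; python3 go.py 438 -353 54;python3 -m handwheel '{"gripper":[0,0],"offset":[[0,0,0],[0,0,0]],"rot":[[0,0,0],[0,0,0]]}'; python3 go.py 438 -353 54
```

```text
time_s: 1.62
ee_pos: [437.0, -356.3, 105.8]
ee_rot: [131.8, 89.8, -46.8]
force: [0.1, -0.4, -0.4]
gripper_width: 91.1
t 1.62 pos [ 437.  -356.3  105.8] F [ 0.1 -0.4 -0.4] w 91.1 jaw -88.64
offset [51.8, -3.4, -0.9] rot [-0.04, -0.1, -0.12]
time_s: 1.78
ee_pos: [437.5, -355.7, 106.0]
ee_rot: [135.8, 89.8, -42.8]
force: [-0.2, 0.7, 0.4]
gripper_width: 91.0
t 1.78 pos [ 437.5 -355.7  106. ] F [-0.2  0.7  0.4] w 91.0 jaw -88.59
offset [52.0, -2.8, -0.5] rot [0.01, -0.13, -0.12]
```

```bash
python3 -m handwheel '{"gripper":[0,0,0,0,0],"offset":[[12,-3,-0.5],[25,-3,-0.5],[38,-3,-0.5],[52,-3,-0.5],[52,-3,-0.5]],"rot":[[0,0,0],[0,0,0],[0,0,0],[0,0,0],[0,0,0]]}';python3 -m handwheel '{"gripper":[0,0,0],"offset":[[0,0,0],[0,0,0],[0,0,0]],"rot":[[0,0,0],[0,0,0],[0,0,0]]}'; python3 go.py 438 -353 54; python3 -c "
from h import *
im=grab('scene');cv2.imwrite('pics/s2.png',cv2.resize(im[200:330,90:260],(680,520),interpolation=cv2.INTER_CUBIC))"
```

```text
time_s: 2.2
ee_pos: [436.3, -350.9, 51.0]
ee_rot: [-39.3, 89.8, 142.2]
force: [0.0, -0.8, -0.0]
gripper_width: 91.5
time_s: 2.45
ee_pos: [438.1, -352.4, 53.7]
ee_rot: [137.3, 89.9, -41.3]
force: [-0.2, 0.2, -0.6]
gripper_width: 91.3
t 2.45 pos [ 438.1 -352.4   53.7] F [-0.2  0.2 -0.6] w 91.3 jaw -88.57
offset [-0.3, 0.6, 0.1] rot [0.03, -0.11, -0.1]
```

View pics/s2.png

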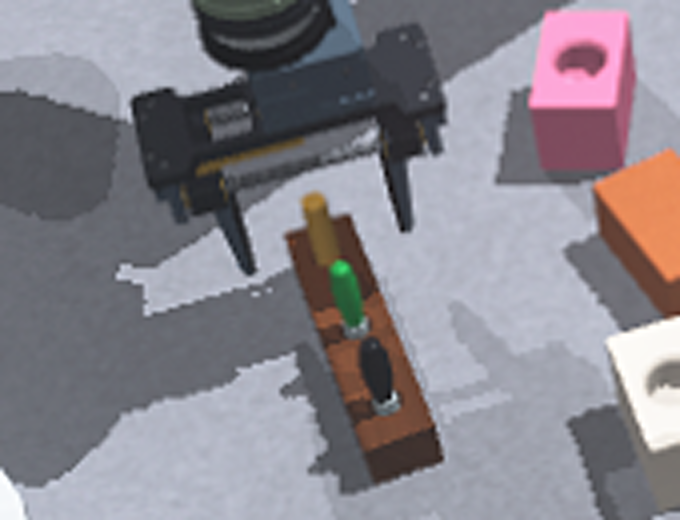

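The fingers straddle the brass pin, which shows at crop (318,215), midway between the fingertips at (245,265) and (405,225). Closing.

```bash
for i in 1 2; do python3 -m handwheel '{"gripper":[1,1,1,1,1],"offset":[[0,0,0],[0,0,0],[0,0,0],[0,0,0],[0,0,0]],"rot":[[0,0,0],[0,0,0],[0,0,0],[0,0,0],[0,0,0]]}' 35; done; python3 go.py 438 -353 54
```

```text
time_s: 2.92
ee_pos: [437.4, -351.7, 52.5]
ee_rot: [121.1, 90.0, -57.5]
force: [0.7, -0.6, 0.6]
gripper_width: 60.6
time_s: 3.33
ee_pos: [437.4, -351.7, 52.4]
ee_rot: [108.6, 90.0, -70.0]
force: [0.2, 0.5, 0.6]
gripper_width: 27.5
t 3.33 pos [ 437.4 -351.7   52.4] F [0.2 0.5 0.6] w 27.5 jaw -88.57
offset [-1.6, 1.3, -0.6] rot [0.03, -0.0, -0.0]
```

```bash
python3 -m handwheel '{"gripper":[1,1,1,1,1],"offset":[[0,0,0],[0,0,0],[0,0,0],[0,0,0],[0,0,0]],"rot":[[0,0,0],[0,0,0],[0,0,0],[0,0,0],[0,0,0]]}'; python3 go.py 437.4 -351.7 200
```

```text
time_s: 3.75
ee_pos: [437.4, -352.0, 52.4]
ee_rot: [105.7, 90.0, -72.9]
force: [-0.4, -1.1, -0.1]
gripper_width: 15.5
t 3.75 pos [ 437.4 -352.    52.4] F [-0.4 -1.1 -0.1] w 15.5 jaw -88.57
offset [-147.6, -0.2, -0.0] rot [0.03, -0.01, -0.03]
```

Grip width 15.5 mm ≈ the pin's 16 mm, so it is held. Lifting.

```bash
python3 -m handwheel '{"gripper":[1,1,1,1,1],"offset":[[-20,0,0],[-45,0,0],[-75,0,0],[-110,0,0],[-148,0,0]],"rot":[[0,0,0],[0,0,0],[0,0,0],[0,0,0],[0,0,0]]}';python3 -m handwheel '{"gripper":[1,1,1],"offset":[[0,0,0],[0,0,0],[0,0,0]],"rot":[[0,0,0],[0,0,0],[0,0,0]]}'; python3 go.py 578.5 169.5 200;python3 -c "
from h import *
grab('top','t3.png');grab('scene','s3.png')"
```

```text
time_s: 4.17
ee_pos: [436.5, -350.7, 200.7]
ee_rot: [-47.7, 89.8, 133.7]
force: [0.6, -0.8, -1.2]
gripper_width: 15.5
time_s: 4.42
ee_pos: [436.7, -351.0, 199.5]
ee_rot: [-45.7, 89.9, 135.8]
force: [1.1, 0.3, -2.6]
gripper_width: 15.5
t 4.42 pos [ 436.7 -351.   199.5] F [ 1.1  0.3 -2.6] w 15.5 jaw -88.57
offset [0.0, -516.8, -154.8] rot [0.03, 0.09, 0.09]
```

View pics/s3.png

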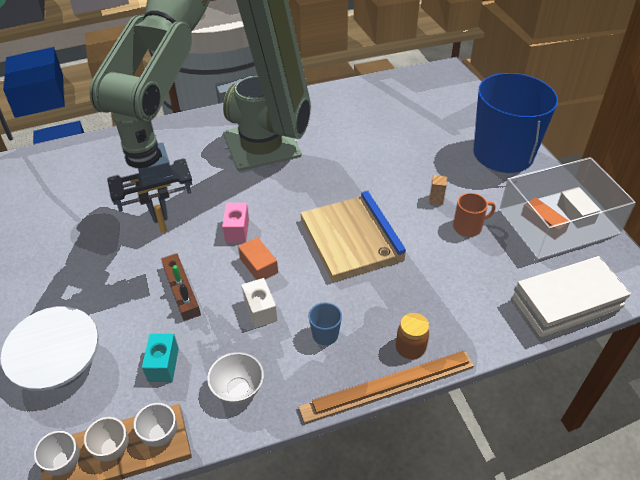

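The pin is held between the fingers, foot at about (163,230), and the rack's near bore is empty. I carry it across at foot height 150 mm.

```bash
python3 -m handwheel '{"gripper":[1,1,1,1,1],"offset":[[0,-34,-10],[0,-68,-20],[0,-102,-31],[0,-137,-41],[0,-172,-52]],"rot":[[0,0,0],[0,0,0],[0,0,0],[0,0,0],[0,0,0]]}';python3 -m handwheel '{"gripper":[1,1,1,1,1],"offset":[[0,-34,-10],[0,-68,-20],[0,-102,-31],[0,-137,-41],[0,-172,-52]],"rot":[[0,0,0],[0,0,0],[0,0,0],[0,0,0],[0,0,0]]}';python3 -m handwheel '{"gripper":[1,1,1,1,1],"offset":[[0,-34,-10],[0,-68,-20],[0,-102,-31],[0,-137,-41],[0,-172,-52]],"rot":[[0,0,0],[0,0,0],[0,0,0],[0,0,0],[0,0,0]]}';python3 -m handwheel '{"gripper":[1,1,1,1],"offset":[[0,0,0],[0,0,0],[0,0,0],[0,0,0]],"rot":[[0,0,0],[0,0,0],[0,0,0],[0,0,0]]}'; python3 go.py 578.5 169.5 100
```

```text
time_s: 4.93
ee_pos: [484.1, -176.6, 198.6]
ee_rot: [-23.9, 89.8, 157.5]
force: [1.9, 0.8, -1.0]
gripper_width: 15.7
time_s: 5.35
ee_pos: [531.8, -3.5, 198.6]
ee_rot: [-1.5, 89.8, 179.9]
force: [0.6, -0.8, -0.8]
gripper_width: 15.1
time_s: 5.77
ee_pos: [579.6, 169.6, 198.3]
ee_rot: [15.3, 89.8, -163.3]
force: [0.1, -0.5, -1.1]
gripper_width: 15.2
time_s: 6.1
ee_pos: [579.8, 166.8, 199.5]
ee_rot: [25.6, 89.9, -153.0]
force: [0.6, -0.1, -1.6]
gripper_width: 15.2
t 6.1 pos [579.8 166.8 199.5] F [ 0.6 -0.1 -1.6] w 15.2 jaw -88.63
offset [99.5, -2.9, 1.0] rot [-0.03, 0.12, -0.06]
```

```bash
python3 -m handwheel '{"gripper":[1,1,1,1,1],"offset":[[25,-2.7,1],[50,-2.7,1],[75,-2.7,1],[102,-2.7,1],[102,-2.7,1]],"rot":[[0,0,0],[0,0,0],[0,0,0],[0,0,0],[0,0,0]]}';python3 -m handwheel '{"gripper":[1,1,1,1],"offset":[[0,0,0],[0,0,0],[0,0,0],[0,0,0]],"rot":[[0,0,0],[0,0,0],[0,0,0],[0,0,0]]}'; python3 go.py 578.5 169.5 92; python3 -c "
from h import *
im=grab('scene','s4.png');b=cv2.resize(im[190:270,330:430],(750,600),interpolation=cv2.INTER_CUBIC);cv2.imwrite('pics/s4c.png',b)
im=grab('top','t4.png');b=cv2.resize(im[190:290,190:300],(660,600),interpolation=cv2.INTER_CUBIC);cv2.imwrite('pics/t4c.png',b)
s=state();p=s['ee_pos'];print(p)
for n in('scene','top'): print(n,proj(n,[[p[0],p[1],p[2]-47.4],[p[0],p[1],p[2]+32.6]]))"
```

```text
time_s: 6.52
ee_pos: [575.2, 168.0, 93.2]
ee_rot: [15.2, 89.3, -163.5]
force: [-1.7, -1.1, -2.2]
gripper_width: 15.3
time_s: 6.85
ee_pos: [580.6, 170.7, 100.4]
ee_rot: [-167.4, 89.8, 14.0]
force: [0.5, 0.3, 0.4]
gripper_width: 15.4
t 6.85 pos [580.6 170.7 100.4] F [0.5 0.3 0.4] w 15.4 jaw -88.59
offset [8.4, 1.2, 2.1] rot [0.01, -0.21, 0.05]
[580.08627013 170.78800502  99.76388385]
scene [[385.65572654 246.20404144]
 [387.8057463  223.9210973 ]]
top [[238.23367335 233.82649045]
 [232.6944472  227.16573708]]
```

View pics/s4c.png

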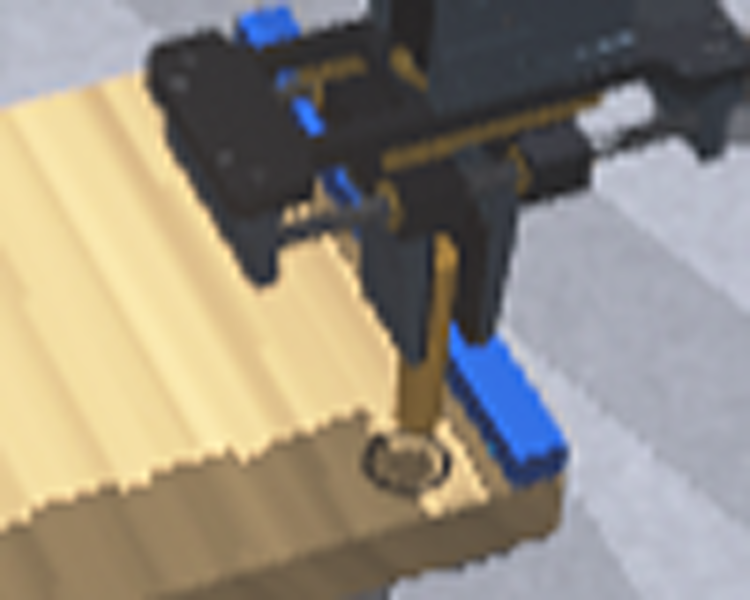

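View pics/t4c.png

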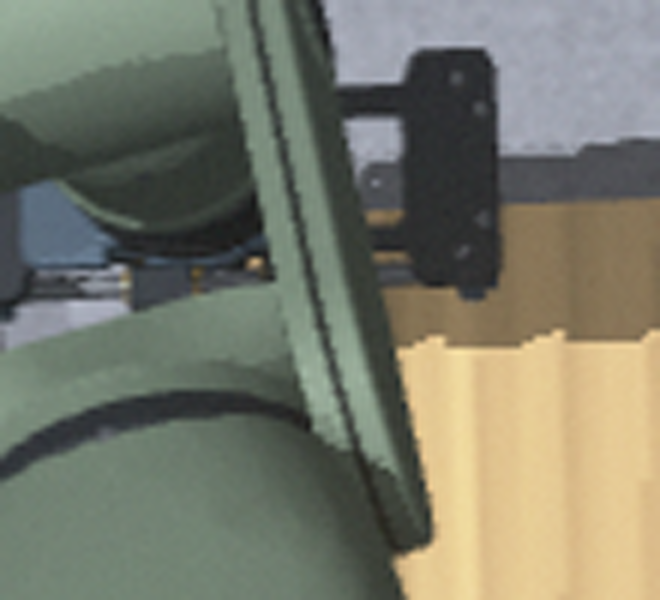

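```bash
python3 - <<'E'
from meas import *
for f in('scene0','s4','top0'):
    im=cv2.imread(f'pics/{f}.png'); n='top' if f[0]=='t' else 'scene'
    near=(240,237) if n=='top' else (384,252)
    x0,y0=near[0]-10,near[1]-10
    g=cv2.cvtColor(im,cv2.COLOR_BGR2GRAY)[y0:y0+20,x0:x0+20]
    G=cv2.resize(g,None,fx=16,fy=16,interpolation=cv2.INTER_CUBIC)
    cv2.imwrite(f'pics/b_{f}.png',cv2.resize(G,(400,400)))
    for th in (70,80,90,100,110,120):
        m=(G<th).astype(np.uint8); cs,_=cv2.findContours(m,cv2.RETR_EXTERNAL,cv2.CHAIN_APPROX_NONE)
        for c in cs:
            if len(c)>150:
                hu=cv2.convexHull(c);e=cv2.fitEllipse(hu)
                uv=((np.array(e[0])+.5)/16-.5)+[x0,y0]
                print(f,th,uv.round(2),(np.array(e[1])/16).round(2),onz(n,[uv],30).round(1)[0,:2])
print(proj('scene',[[578.5,168.5,30]]),proj('top',[[578.5,168.5,30]]))
E
cd pics; python3 -c "
import cv2,numpy as np
cv2.imwrite('b3.png',np.hstack([cv2.imread('b_scene0.png'),cv2.imread('b_s4.png')]))"
```

```text
scene0 70 [392.42 243.45] [2.7  6.87] [558.5 200.9]
scene0 80 [392.33 243.39] [3.03 7.21] [558.2 200.8]
scene0 90 [391.44 259.73] [ 4.16 22.19] [609.6 175.6]
scene0 90 [383.92 251.95] [4.65 5.83] [578.5 168.3]
scene0 90 [388.2  252.04] [2.42 4.51] [582.5 178.5]
scene0 90 [392.42 243.49] [3.46 7.75] [558.6 200.9]
scene0 100 [398.17 258.4 ] [ 4.52 36.98] [611.2 193.6]
scene0 100 [383.53 252.47] [5.58 7.42] [579.8 166.6]
scene0 100 [388.04 252.  ] [2.88 4.87] [582.3 178.1]
scene0 100 [379.59 250.37] [2.47 5.38] [569.6 159.9]
scene0 100 [392.18 243.05] [3.82 8.79] [557.  200.9]
scene0 110 [399.86 258.09] [ 4.74 43.11] [611.7 198.1]
scene0 110 [384.8  252.15] [ 5.98 10.59] [579.9 170.1]
scene0 110 [379.63 250.38] [2.72 5.65] [569.7 160. ]
scene0 110 [392.07 243.14] [4.07 8.99] [557.2 200.5]
scene0 120 [415.14 255.64] [ 5.84 74.17] [617.4 238.3]
scene0 120 [379.75 250.44] [3.17 5.99] [570.  160.2]
scene0 120 [384.7  251.55] [ 8.23 10.42] [577.9 170.7]
scene0 120 [394.47 247.8 ] [ 7.46 16.78] [574.4 199.7]
s4 70 [379.58 250.45] [2.48 5.36] [569.9 159.8]
s4 70 [392.4  243.38] [2.56 6.83] [55
[... 886 characters left out ...]
 4.76] [565.7 169.7]
top0 70 [240.29 236.66] [6.56 6.97] [577.5 169.4]
top0 80 [239.69 239.37] [6.31 9.87] [571.4 170.7]
top0 80 [240.19 236.57] [7.04 7.3 ] [577.7 169.6]
top0 80 [239.61 232.88] [6.5  9.76] [586.1 170.9]
top0 90 [240.09 236.53] [7.47 7.6 ] [577.8 169.8]
top0 90 [240.03 236.11] [12.85 13.3 ] [578.8 170. ]
top0 100 [240.03 236.12] [13.1  13.51] [578.8 170. ]
top0 100 [229.67 235.86] [ 0.98 19.38] [579.8 193.2]
top0 110 [240.02 236.13] [13.34 13.73] [578.7 170. ]
top0 110 [230.2  240.41] [ 1.85 29.15] [569.5 191.9]
top0 120 [240.   236.14] [13.52 13.96] [578.7 170. ]
top0 120 [230.3  240.54] [ 2.04 30.15] [569.2 191.7]
[[384.01574162 251.93206291]] [[240.67823094 236.22094788]]
```

View pics/b3.png

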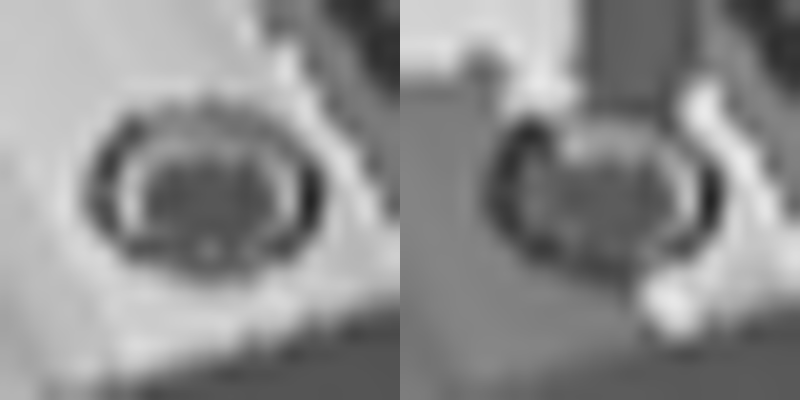

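```bash
python3 - <<'E'
from meas import *
print(onz('scene',[(383.85,250.9),(383.85,251.3)],30).round(1), tri([('top',(240.02,236.12)),('scene',(383.85,250.9))]).round(1))
for p in ([578.5,169,30],[578.5,170,30],[579.5,169.5,30]): print(p,proj('scene',[p]).round(2),proj('top',[p]).round(2))
# board top corners/edges by line fits in top0 for independent jig pose
im=cv2.imread('pics/top0.png');h=masks(im)
hsv=h; board=(h[...,0]>10)&(h[...,0]<28)&(h[...,1]>60)&(h[...,2]>120)
m,c,st=comp(board,(275,280))
def line(pts): 
    P=onz('top',pts,30)[:,:2]; v=cv2.fitLine(P.astype(np.float32),cv2.DIST_HUBER,0,.01,.01).ravel(); return v
R=[];T=[];B=[]
for r in range(235,325): xs=np.nonzero(m[r])[0]; R.append((xs.max()+.5,r))
for cc in range(245,308): ys=np.nonzero(m[:,cc])[0]; T.append((cc,ys.min()-.5)); B.append((cc,ys.max()+.5))
for nm,l in(('right',R),('far',T),('near',B)):
    v=line(l); print(nm,v.round(3))
# fence top edges
f=(h[...,0]>100)&(h[...,0]<125)&(h[...,1]>150)&(h[...,2]>80); m,c,st=comp(f,(224,280))
L=[];Rr=[]
for r in range(232,326): xs=np.nonzero(m[r])[0]; Rr.append((xs.max()+.5,r));L.append((xs.min()-.5,r))
for l in(L,Rr):
    P=onz('top',l,46)[:,:2]; print('fence',cv2.fitLine(P.astype(np.float32),cv2.DIST_HUBER,0,.01,.01).ravel().round(3))
for cc in(221,223,225,227): ys=np.nonzero(m[:,cc])[0]; print(onz('top',[(cc,ys.min()-.5),(cc,ys.max()+.5)],46).round(1)[:,:2].tolist())
E
```

```text
[[575.1 169.5  30. ]
 [576.3 169.   30. ]] [578.  168.8  33.4]
[578.5, 169, 30] [[384.19 251.88]] [[240.46 236.23]]
[578.5, 170, 30] [[384.55 251.79]] [[240.01 236.23]]
[579.5, 169.5, 30] [[384.53 252.11]] [[240.23 235.79]]
right [1.00000e+00 2.30000e-02 4.77471e+02 1.47890e+01]
far [ 2.40000e-02 -1.00000e+00  6.05487e+02  8.86710e+01]
near [ 2.70000e-02 -1.00000e+00  3.65841e+02  9.06380e+01]
fence [1.00000e+00 2.30000e-02 4.64948e+02 2.13443e+02]
fence [1.00000e+00 2.50000e-02 4.64614e+02 1.93973e+02]
[[602.9, 210.1], [364.0, 208.4]]
[[602.9, 205.7], [364.0, 204.1]]
[[602.8, 201.2], [363.9, 199.8]]
[[562.3, 196.5], [363.8, 195.5]]
```

```bash
python3 go.py 578.7 169.6 83; python3 -m handwheel '{"gripper":[1,1,1,1,1],"offset":[[5,1,1.7],[10,1,1.7],[15,1,1.7],[17,1,1.7],[17,1,1.7]],"rot":[[0,0,0],[0,0,0],[0,0,0],[0,0,0],[0,0,0]]}';python3 -m handwheel '{"gripper":[1,1,1,1],"offset":[[0,0,0],[0,0,0],[0,0,0],[0,0,0]],"rot":[[0,0,0],[0,0,0],[0,0,0],[0,0,0]]}'; python3 go.py 578.7 169.6 70; python3 -c "
from h import *
im=grab('scene','s5.png');b=cv2.resize(im[190:270,330:430],(750,600),interpolation=cv2.INTER_CUBIC);cv2.imwrite('pics/s5c.png',b)"
```

```text
t 6.95 pos [580.1 170.8  99.8] F [ 1.3 -0.  -0.7] w 15.1 jaw -88.57
offset [16.8, 1.2, 1.5] rot [0.03, -0.14, 0.03]
time_s: 7.37
ee_pos: [577.1, 169.5, 80.3]
ee_rot: [16.7, 89.9, -161.8]
force: [0.8, -0.0, -0.9]
gripper_width: 15.4
time_s: 7.7
ee_pos: [577.9, 169.7, 81.6]
ee_rot: [-179.5, 90.0, 1.9]
force: [-0.1, 0.1, -1.2]
gripper_width: 15.0
t 7.7 pos [577.9 169.7  81.6] F [-0.1  0.1 -1.2] w 15.0 jaw -88.57
offset [11.6, 0.1, -0.8] rot [0.03, -0.03, 0.0]
```

View pics/s5c.png

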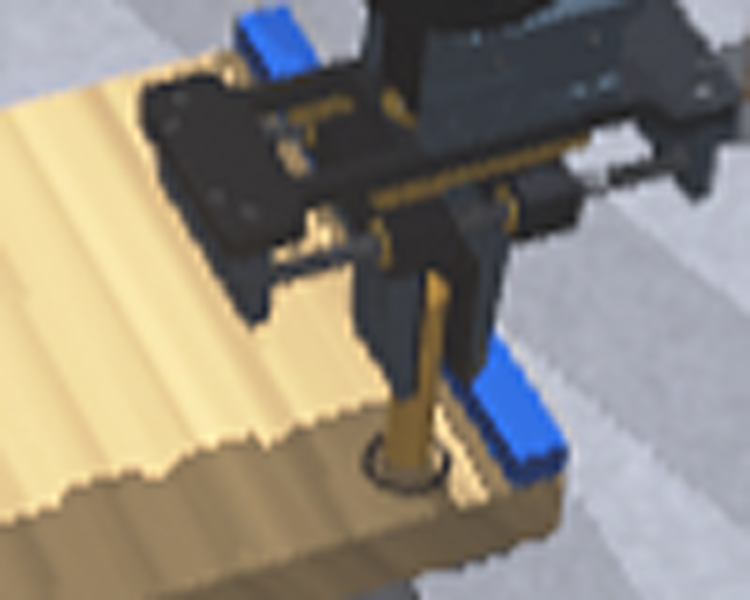

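The pin foot sits inside the black ring: pin axis at crop x ≈ 407, ring from 365 to 448. I descend and watch the force.

```bash
python3 -m handwheel '{"gripper":[1,1,1,1,1],"offset":[[3,0,-0.8],[6,0,-0.8],[9,0,-0.8],[12,0,-0.8],[12,0,-0.8]],"rot":[[0,0,0],[0,0,0],[0,0,0],[0,0,0],[0,0,0]]}';python3 -m handwheel '{"gripper":[1,1,1],"offset":[[0,0,0],[0,0,0],[0,0,0]],"rot":[[0,0,0],[0,0,0],[0,0,0]]}'; python3 go.py 578.7 169.6 52.4
```

```text
time_s: 8.17
ee_pos: [577.9, 169.5, 68.4]
ee_rot: [16.8, 89.9, -161.8]
force: [0.5, 0.7, -1.5]
gripper_width: 15.3
time_s: 8.42
ee_pos: [578.6, 169.7, 69.5]
ee_rot: [175.4, 90.0, -3.2]
force: [0.2, 1.1, -1.7]
gripper_width: 15.2
t 8.42 pos [578.6 169.7  69.5] F [ 0.2  1.1 -1.7] w 15.2 jaw -88.57
offset [17.1, 0.1, -0.1] rot [0.03, -0.02, -0.0]
```

At TCP z = 69.5 mm the pin foot is 8 mm into the bore, with no contact force. I continue to the bottom.

```bash
python3 -m handwheel '{"gripper":[1,1,1,1,1],"offset":[[4,0,0],[8,0,0],[12,0,0],[15,0,0],[17,0,0]],"rot":[[0,0,0],[0,0,0],[0,0,0],[0,0,0],[0,0,0]]}';python3 -m handwheel '{"gripper":[1,1,1],"offset":[[0,0,0],[1,0,0],[1,0,0]],"rot":[[0,0,0],[0,0,0],[0,0,0]]}'; python3 go.py 578.7 169.6 52.4
```

```text
time_s: 8.83
ee_pos: [578.5, 169.6, 52.3]
ee_rot: [39.4, 90.0, -139.2]
force: [-1.3, -1.1, 12.3]
gripper_width: 15.1
time_s: 9.08
ee_pos: [578.7, 169.6, 52.4]
ee_rot: [179.6, 90.0, 1.0]
force: [-1.8, 0.1, 5.5]
gripper_width: 15.2
t 9.08 pos [578.7 169.6  52.4] F [-1.8  0.1  5.5] w 15.2 jaw -88.57
offset [-0.0, 0.0, 0.0] rot [0.03, -0.04, -0.0]
```

The pin bottomed out at TCP z = 52.4 mm, the same height it had in the rack, with an upward reaction. Releasing and rising.

```bash
python3 -m handwheel '{"gripper":[0.5,0.5,0.5,0.5,0.5],"offset":[[0,0,0],[0,0,0],[0,0,0],[0,0,0],[0,0,0]],"rot":[[0,0,0],[0,0,0],[0,0,0],[0,0,0],[0,0,0]]}';python3 -m handwheel '{"gripper":[0.5,0.5,0.5],"offset":[[0,0,0],[0,0,0],[0,0,0]],"rot":[[0,0,0],[0,0,0],[0,0,0]]}'; python3 -m handwheel '{"gripper":[0.5,0.5,0.5,0.5,0.5],"offset":[[-15,0,0],[-40,0,0],[-75,0,0],[-100,0,0],[-100,0,0]],"rot":[[0,0,0],[0,0,0],[0,0,0],[0,0,0],[0,0,0]]}'; python3 -m handwheel '{"gripper":[0,0,0],"offset":[[0,0,0],[0,0,0],[0,0,0]],"rot":[[0,0,0],[0,0,0],[0,0,0]]}';python3 go.py 629 -175 150
```

```text
time_s: 9.5
ee_pos: [578.5, 169.6, 51.2]
ee_rot: [35.6, 90.0, -143.0]
force: [0.1, 0.1, -0.0]
gripper_width: 44.5
time_s: 9.75
ee_pos: [578.5, 169.6, 51.3]
ee_rot: [54.4, 90.0, -124.2]
force: [0.4, -0.4, -0.4]
gripper_width: 45.8
time_s: 10.17
ee_pos: [581.9, 170.6, 157.5]
ee_rot: [-166.5, 89.3, 14.9]
force: [0.3, 0.3, -0.2]
gripper_width: 45.7
time_s: 10.42
ee_pos: [577.5, 169.4, 149.8]
ee_rot: [15.8, 89.8, -162.8]
force: [-1.2, 0.3, -0.6]
gripper_width: 62.8
t 10.42 pos [577.5 169.4 149.8] F [-1.2  0.3 -0.6] w 62.8 jaw -88.57
offset [-0.0, 345.5, -42.9] rot [0.03, 0.18, -0.05]
```

```bash
python3 -m handwheel '{"gripper":[0,0,0,0,0],"offset":[[0,36,-4],[0,72,-8],[0,108,-13],[0,144,-17],[0,180,-22]],"rot":[[0,0,0],[0,0,0],[0,0,0],[0,0,0],[0,0,0]]}';python3 -m handwheel '{"gripper":[0,0,0,0,0],"offset":[[0,36,-4],[0,72,-8],[0,108,-13],[0,144,-17],[0,165,-21]],"rot":[[0,0,0],[0,0,0],[0,0,0],[0,0,0],[0,0,0]]}';python3 -m handwheel '{"gripper":[0,0,0,0],"offset":[[0,0,0],[0,0,0],[0,0,0],[0,0,0]],"rot":[[0,0,0],[0,0,0],[0,0,0],[0,0,0]]}'; python3 -c "
from h import *
im=grab('scene','s6.png');b=cv2.resize(im[170:270,330:430],(600,600),interpolation=cv2.INTER_CUBIC);cv2.imwrite('pics/s6c.png',b)
im=grab('top','t6.png');b=cv2.resize(im[190:290,190:300],(660,600),interpolation=cv2.INTER_CUBIC);cv2.imwrite('pics/t6c.png',b)
print(proj('scene',[[578.7,169.6,85],[578.7,169.6,30]]),proj('top',[[578.7,169.6,85],[578.7,169.6,30]]))"; python3 go.py 629.6 -174.8 100
```

```text
time_s: 10.83
ee_pos: [604.1, -11.2, 149.8]
ee_rot: [-2.1, 89.8, 179.3]
force: [0.4, 0.6, -0.2]
gripper_width: 91.0
time_s: 11.25
ee_pos: [629.3, -177.8, 149.5]
ee_rot: [10.4, 89.8, -168.3]
force: [0.2, -0.2, 0.6]
gripper_width: 91.3
time_s: 11.58
ee_pos: [629.6, -172.7, 150.8]
ee_rot: [-29.2, 89.9, 152.3]
force: [0.4, -0.0, -0.3]
gripper_width: 91.2
[[385.85877083 237.05769696]
 [384.44031711 251.87858526]] [[236.61047125 231.83981072]
 [240.18783442 236.14215553]]
t 11.68 pos [ 630.  -172.7  151.3] F [ 0.4 -0.4  1.1] w 91.1 jaw -88.47
offset [51.3, 2.1, 0.4] rot [0.13, 0.03, 0.02]
```

View pics/s6c.png

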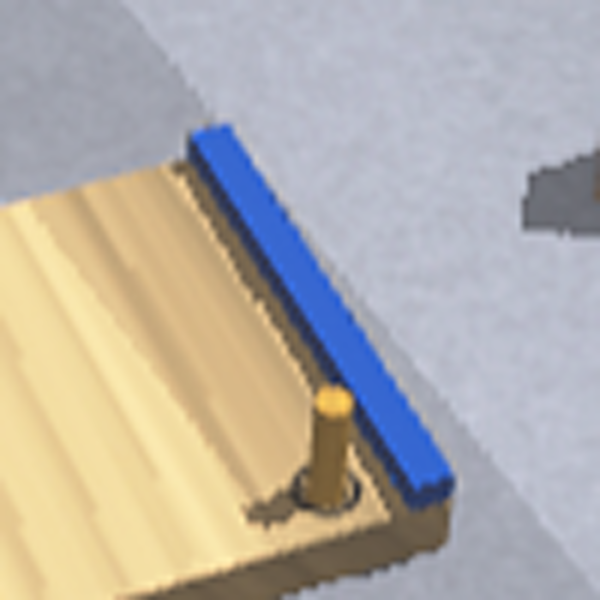

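View pics/t6.png

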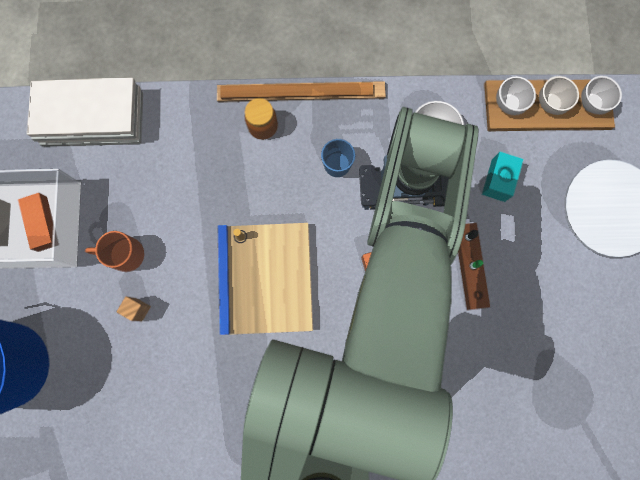

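The pin stands upright in the bore: its top shows at scene (385.4,236.2) against a predicted (385.9,237.1), and it also shows at top view (238,236). Everything else is unmoved. Now I go down over the mould.

```bash
python3 -m handwheel '{"gripper":[0,0,0,0,0],"offset":[[20,2,0.4],[40,2,0.4],[60,2,0.4],[75,2,0.4],[75,2,0.4]],"rot":[[0,0,0],[0,0,0],[0,0,0],[0,0,0],[0,0,0]]}';python3 -m handwheel '{"gripper":[0,0,0,0],"offset":[[0,0,0],[0,0,0],[0,0,0],[0,0,0]],"rot":[[0,0,0],[0,0,0],[0,0,0],[0,0,0]]}'; python3 -c "
from h import *
im=grab('scene','s7.png');b=cv2.resize(im[210:350,190:350],(685,600),interpolation=cv2.INTER_CUBIC);cv2.imwrite('pics/s7c.png',b)"; python3 go.py 629.6 -174.8 24
```

```text
time_s: 12.1
ee_pos: [627.4, -174.5, 73.0]
ee_rot: [-17.9, 89.6, 163.7]
force: [-0.3, 0.0, -0.0]
gripper_width: 91.3
time_s: 12.43
ee_pos: [630.6, -176.3, 77.9]
ee_rot: [160.4, 89.8, -18.2]
force: [0.5, -0.6, -0.1]
gripper_width: 91.6
t 12.48 pos [ 630.4 -176.2   77.6] F [-0.2 -0.6  0.2] w 91.3 jaw -88.56
offset [53.6, -1.5, 0.8] rot [0.04, -0.11, -0.04]
```

View pics/s7c.png

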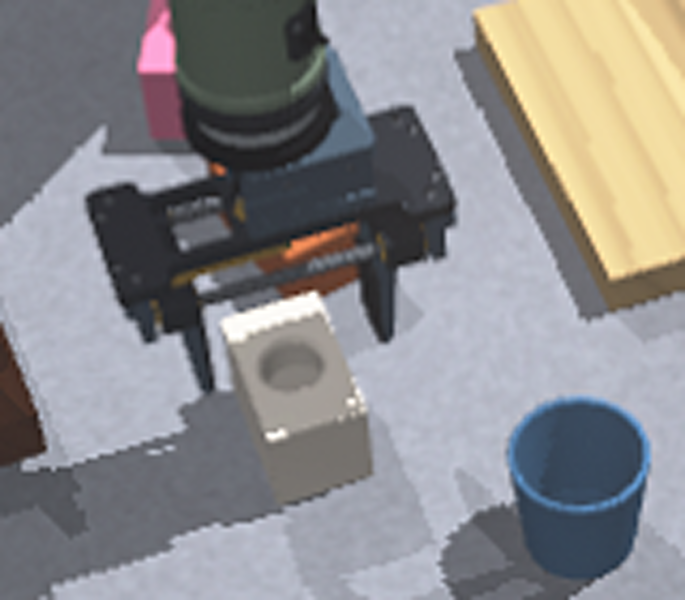

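The fingers straddle the white mould's width: tips at crop (207,385) and (385,335), mould centre at (293,365). Descending and closing.

```bash
python3 -m handwheel '{"gripper":[0,0,0,0,0],"offset":[[14,-1.5,0.8],[28,-1.5,0.8],[42,-1.5,0.8],[53,-1.5,0.8],[53,-1.5,0.8]],"rot":[[0,0,0],[0,0,0],[0,0,0],[0,0,0],[0,0,0]]}';python3 -m handwheel '{"gripper":[0,0,0,0],"offset":[[0,0,0],[0,0,0],[0,0,0],[0,0,0]],"rot":[[0,0,0],[0,0,0],[0,0,0],[0,0,0]]}';  python3 go.py 629.6 -174.8 24; for i in 1 2; do python3 -m handwheel '{"gripper":[1,1,1,1,1],"offset":[[0,0,0],[0,0,0],[0,0,0],[0,0,0],[0,0,0]],"rot":[[0,0,0],[0,0,0],[0,0,0],[0,0,0],[0,0,0]]}' 40; done;  python3 go.py 629.6 -174.8 24
```

```text
time_s: 12.9
ee_pos: [627.4, -174.3, 21.3]
ee_rot: [-16.7, 89.8, 164.7]
force: [-0.0, -0.0, 0.0]
gripper_width: 91.3
time_s: 13.23
ee_pos: [629.5, -174.9, 24.4]
ee_rot: [159.2, 89.9, -19.3]
force: [-0.2, -0.9, 0.5]
gripper_width: 91.3
t 13.23 pos [ 629.5 -174.9   24.4] F [-0.2 -0.9  0.5] w 91.3 jaw -88.57
offset [0.4, -0.1, -0.1] rot [0.03, -0.1, -0.04]
time_s: 13.65
ee_pos: [628.9, -174.7, 23.4]
ee_rot: [114.2, 90.0, -64.3]
force: [0.0, 0.6, -0.4]
gripper_width: 60.6
time_s: 14.07
ee_pos: [628.9, -175.0, 23.4]
ee_rot: [87.8, 90.0, -90.8]
force: [-0.2, -1.5, -0.2]
gripper_width: 55.9
t 14.07 pos [ 628.9 -175.    23.4] F [-0.2 -1.5 -0.2] w 55.9 jaw -88.56
offset [-0.6, -0.1, -0.7] rot [0.04, 0.0, -0.03]
```

The mould is gripped at width 55.9 mm (expected 56). Lifting and carrying it to a spot 15 mm short of the pin and 10 mm short of the fence.

```bash
python3 -m handwheel '{"gripper":[1,1,1,1,1],"offset":[[-15,0,0],[-40,0,0],[-70,0,0],[-107,0,0],[-107,0,0]],"rot":[[0,0,0],[0,0,0],[0,0,0],[0,0,0],[0,0,0]]}';python3 -m handwheel '{"gripper":[1,1,1,1],"offset":[[0,0,0],[0,0,0],[0,0,0],[0,0,0]],"rot":[[0,0,0],[0,0,0],[0,0,0],[0,0,0]]}';  python3 go.py 510.9 158 130
```

```text
time_s: 14.48
ee_pos: [633.0, -175.4, 137.6]
ee_rot: [165.0, 89.2, -13.6]
force: [1.9, -0.2, -1.7]
gripper_width: 56.2
time_s: 14.82
ee_pos: [627.6, -174.2, 128.0]
ee_rot: [-18.9, 89.7, 162.6]
force: [-0.3, -0.2, -3.0]
gripper_width: 55.9
t 14.82 pos [ 627.6 -174.2  128. ] F [-0.3 -0.2 -3. ] w 55.9 jaw -88.57
offset [-1.0, -335.0, 108.4] rot [0.03, 0.25, 0.08]
```

```bash
python3 -m handwheel '{"gripper":[1,1,1,1,1],"offset":[[-1,-34,11],[-1,-67,22],[-1,-101,33],[-1,-134,44],[-1,-168,54]],"rot":[[0,0,0],[0,0,0],[0,0,0],[0,0,0],[0,0,0]]}';python3 -m handwheel '{"gripper":[1,1,1,1,1],"offset":[[0,-34,11],[0,-67,22],[0,-101,33],[0,-134,44],[0,-167,54]],"rot":[[0,0,0],[0,0,0],[0,0,0],[0,0,0],[0,0,0]]}';python3 -m handwheel '{"gripper":[1,1,1,1],"offset":[[0,0,0],[0,0,0],[0,0,0],[0,0,0]],"rot":[[0,0,0],[0,0,0],[0,0,0],[0,0,0]]}';  python3 go.py 510.9 158 58; python3 -c "
from h import *
im=grab('scene','s8.png');b=cv2.resize(im[170:290,290:430],(700,600),interpolation=cv2.INTER_CUBIC);cv2.imwrite('pics/s8c.png',b)"
```

```text
time_s: 15.23
ee_pos: [569.1, -6.9, 130.0]
ee_rot: [-3.5, 89.8, 177.9]
force: [0.3, 0.1, -3.1]
gripper_width: 55.6
time_s: 15.65
ee_pos: [510.9, 158.8, 130.3]
ee_rot: [13.7, 89.9, -164.8]
force: [0.3, -0.4, -4.8]
gripper_width: 55.8
time_s: 15.98
ee_pos: [512.7, 156.5, 130.9]
ee_rot: [41.5, 89.9, -137.2]
force: [0.2, -0.4, -3.1]
gripper_width: 55.8
t 15.98 pos [512.7 156.5 130.9] F [ 0.2 -0.4 -3.1] w 55.8 jaw -88.63
offset [72.9, -1.6, 1.7] rot [-0.03, 0.05, -0.04]
```

View pics/s8c.png

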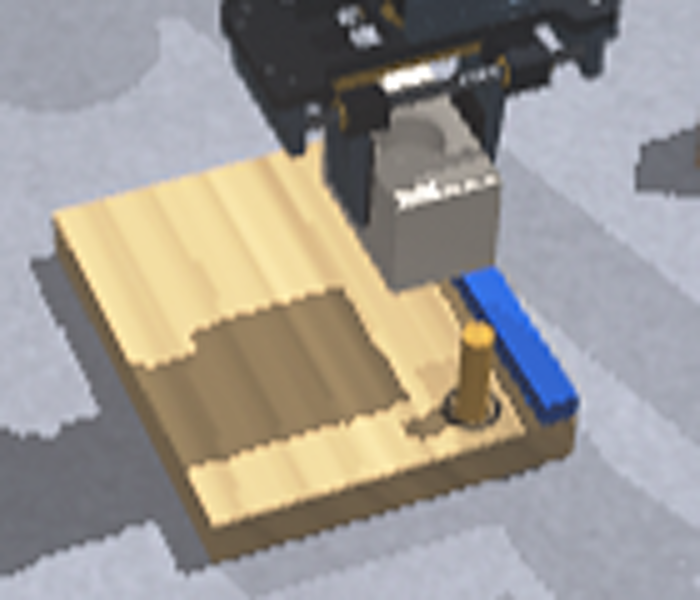

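The mould hangs level above the board, its long axis along the fence, with the pin at crop (475,365) ahead of its end face. Lowering.

```bash
python3 -m handwheel '{"gripper":[1,1,1,1,1],"offset":[[18,-1,1.5],[36,-1,1.5],[54,-1,1.5],[72,-1,1.5],[72,-1,1.5]],"rot":[[0,0,0],[0,0,0],[0,0,0],[0,0,0],[0,0,0]]}';python3 -m handwheel '{"gripper":[1,1,1,1],"offset":[[0,0,0],[0,0,0],[0,0,0],[0,0,0]],"rot":[[0,0,0],[0,0,0],[0,0,0],[0,0,0]]}';  python3 go.py 510.9 158 53.4
```

```text
time_s: 16.45
ee_pos: [508.8, 156.5, 56.1]
ee_rot: [16.2, 89.6, -162.5]
force: [-1.4, 0.9, -4.4]
gripper_width: 55.7
time_s: 16.78
ee_pos: [512.0, 158.5, 60.6]
ee_rot: [-167.7, 89.9, 13.7]
force: [-1.0, -0.8, -3.2]
gripper_width: 55.9
t 16.78 pos [512.  158.5  60.6] F [-1.  -0.8 -3.2] w 55.9 jaw -88.59
offset [7.2, 0.5, 1.2] rot [0.01, -0.14, 0.03]
```

```bash
python3 -m handwheel '{"gripper":[1,1,1,1,1],"offset":[[2,0,0],[4,0,0],[5,0,0],[6,0,0],[6.5,0,0]],"rot":[[0,0,0],[0,0,0],[0,0,0],[0,0,0],[0,0,0]]}';python3 -m handwheel '{"gripper":[1,1,1,1],"offset":[[0,0,0],[0,0,0],[0,0,0],[0,0,0]],"rot":[[0,0,0],[0,0,0],[0,0,0],[0,0,0]]}';  python3 go.py 510.9 158 53.4
```

```text
time_s: 17.2
ee_pos: [511.1, 158.5, 53.4]
ee_rot: [124.3, 90.0, -54.3]
force: [-3.1, -0.9, 6.0]
gripper_width: 55.7
time_s: 17.53
ee_pos: [511.1, 158.5, 53.4]
ee_rot: [-173.8, 90.0, 7.6]
force: [-2.4, -0.4, 5.2]
gripper_width: 55.8
t 17.53 pos [511.1 158.5  53.4] F [-2.4 -0.4  5.2] w 55.8 jaw -88.56
offset [0.0, 0.5, 0.2] rot [0.04, -0.02, 0.0]
```

The mould is flat on the board at TCP z = 53.4 mm, pressing down lightly (about 5 N). Sliding toward the fence.

```bash
python3 -m handwheel '{"gripper":[1,1,1,1,1],"offset":[[0,-2,0],[0,-4,0],[0,-6,0],[0,-7.5,0],[0,-8,0]],"rot":[[0,0,0],[0,0,0],[0,0,0],[0,0,0],[0,0,0]]}';python3 go.py 510.9 158 53.4; python3 -m handwheel '{"gripper":[1,1,1,1],"offset":[[0,-0.7,0],[0,-1.4,0],[0,-2,0],[0,-2,0]],"rot":[[0,0,0],[0,0,0],[0,0,0],[0,0,0]]}';  python3 go.py 510.9 158 53.4
```

```text
time_s: 17.95
ee_pos: [511.7, 166.4, 53.4]
ee_rot: [161.4, 89.9, -17.1]
force: [0.2, -3.6, 5.0]
gripper_width: 56.1
t 17.95 pos [511.7 166.4  53.4] F [ 0.2 -3.6  5. ] w 56.1 jaw -88.52
offset [0.0, 8.3, 1.0] rot [0.08, -0.1, -0.04]
time_s: 18.28
ee_pos: [511.7, 167.6, 53.4]
ee_rot: [135.2, 89.9, -43.3]
force: [0.4, -5.7, 5.5]
gripper_width: 56.0
t 18.28 pos [511.7 167.6  53.4] F [ 0.4 -5.7  5.5] w 56.0 jaw -88.53
offset [0.1, 9.6, 1.0] rot [0.07, -0.1, -0.1]
```

```bash
python3 -m handwheel '{"gripper":[1,1,1,1],"offset":[[0,-0.5,0],[0,-1,0],[0,-1.5,0],[0,-1.5,0]],"rot":[[0,0,0],[0,0,0],[0,0,0],[0,0,0]]}';  python3 go.py 510.9 158 53.4;python3 -m handwheel '{"gripper":[1,1,1,1],"offset":[[0,-0.5,0],[0,-1,0],[0,-1.5,0],[0,-1.5,0]],"rot":[[0,0,0],[0,0,0],[0,0,0],[0,0,0]]}';  python3 go.py 510.9 158 53.4
```

```text
time_s: 18.62
ee_pos: [511.7, 167.7, 53.5]
ee_rot: [110.5, 89.7, -68.0]
force: [0.1, -9.3, 7.9]
gripper_width: 56.1
t 18.62 pos [511.7 167.7  53.5] F [ 0.1 -9.3  7.9] w 56.1 jaw -88.51
offset [0.1, 9.7, 1.0] rot [0.09, -0.09, -0.24]
time_s: 18.95
ee_pos: [511.6, 167.8, 53.6]
ee_rot: [101.4, 89.6, -77.1]
force: [0.8, -14.3, 8.9]
gripper_width: 55.8
t 18.95 pos [511.6 167.8  53.6] F [  0.8 -14.3   8.9] w 55.8 jaw -88.49
offset [0.2, 9.7, 1.0] rot [0.11, -0.08, -0.37]
```

Fence contact: the y position has stopped at 167.8 mm and the force has risen to −14 N. Now I slide along the fence toward the pin.

```bash
python3 -m handwheel '{"gripper":[1,1,1,1,1],"offset":[[0,0,-2.5],[0,0,-5],[0,0,-7.5],[0,0,-10],[0,0,-11]],"rot":[[0,0,0],[0,0,0],[0,0,0],[0,0,0],[0,0,0]]}';python3 go.py 525 168 53.4; python3 -m handwheel '{"gripper":[1,1,1,1,1],"offset":[[0,0,-0.8],[0,0,-1.6],[0,0,-2.4],[0,0,-3],[0,0,-3]],"rot":[[0,0,0],[0,0,0],[0,0,0],[0,0,0],[0,0,0]]}';  python3 go.py 525 168 53.4
```

```text
time_s: 19.37
ee_pos: [517.7, 167.9, 53.8]
ee_rot: [37.4, 89.4, -141.1]
force: [-12.4, -13.9, 20.3]
gripper_width: 55.9
t 19.37 pos [517.7 167.9  53.8] F [-12.4 -13.9  20.3] w 55.9 jaw -88.53
offset [0.3, 0.1, -7.3] rot [0.07, 0.51, -0.39]
time_s: 19.78
ee_pos: [520.5, 168.0, 53.8]
ee_rot: [37.3, 89.4, -141.2]
force: [-11.9, -13.7, 18.7]
gripper_width: 55.7
t 19.78 pos [520.5 168.   53.8] F [-11.9 -13.7  18.7] w 55.7 jaw -88.52
offset [0.3, 0.1, -4.5] rot [0.08, 0.51, -0.39]
```

```bash
python3 -m handwheel '{"gripper":[1,1,1,1,1],"offset":[[-0.7,0,0],[-0.7,0,-1],[-0.7,0,-2],[-0.7,0,-3],[-0.7,0,-3]],"rot":[[0,0,0],[0,0,0],[0,0,0],[0,0,0],[0,0,0]]}';python3 go.py 525 168 53.4; python3 -m handwheel '{"gripper":[1,1,1],"offset":[[0,0,-0.8],[0,0,-1.6],[0,0,-1.6]],"rot":[[0,0,0],[0,0,0],[0,0,0]]}';  python3 go.py 525 168 53.4
```

```text
time_s: 20.2
ee_pos: [523.7, 168.1, 53.8]
ee_rot: [37.9, 89.4, -140.7]
force: [-10.0, -12.3, 14.4]
gripper_width: 56.0
t 20.2 pos [523.7 168.1  53.8] F [-10.  -12.3  14.4] w 56.0 jaw -88.52
offset [0.4, 0.1, -1.3] rot [0.07, 0.51, -0.39]
time_s: 20.45
ee_pos: [525.2, 168.1, 53.8]
ee_rot: [37.5, 89.3, -141.0]
force: [-10.0, -13.2, 14.2]
gripper_width: 56.2
t 20.45 pos [525.2 168.1  53.8] F [-10.  -13.2  14.2] w 56.2 jaw -88.52
offset [0.4, 0.1, 0.2] rot [0.08, 0.52, -0.4]
```

```bash
python3 -m handwheel '{"gripper":[1,1,1],"offset":[[0,0,-0.5],[0,0,-1],[0,0,-1]],"rot":[[0,0,0],[0,0,0],[0,0,0]]}';  python3 go.py 525 168 53.4;python3 -m handwheel '{"gripper":[1,1,1],"offset":[[0,0,-0.5],[0,0,-1],[0,0,-1]],"rot":[[0,0,0],[0,0,0],[0,0,0]]}';  python3 go.py 525 168 53.4
```

```text
time_s: 20.7
ee_pos: [526.1, 168.1, 53.8]
ee_rot: [36.6, 89.3, -141.9]
force: [-10.2, -12.1, 14.0]
gripper_width: 56.1
t 20.7 pos [526.1 168.1  53.8] F [-10.2 -12.1  14. ] w 56.1 jaw -88.53
offset [0.4, 0.1, 1.1] rot [0.07, 0.53, -0.4]
time_s: 20.95
ee_pos: [526.5, 168.1, 53.9]
ee_rot: [33.5, 89.3, -145.1]
force: [-11.2, -12.5, 16.0]
gripper_width: 55.8
t 20.95 pos [526.5 168.1  53.9] F [-11.2 -12.5  16. ] w 55.8 jaw -88.53
offset [0.5, 0.1, 1.5] rot [0.07, 0.61, -0.4]
```

```bash
python3 -m handwheel '{"gripper":[1,1,1,1],"offset":[[0,0,-0.5],[0,0,-1],[0,0,-1.5],[0,0,-1.5]],"rot":[[0,0,0],[0,0,0],[0,0,0],[0,0,0]]}';  python3 go.py 525 168 53.4;python3 -m handwheel '{"gripper":[1,1,1],"offset":[[0,0,-0.5],[0,0,-1],[0,0,-1]],"rot":[[0,0,0],[0,0,0],[0,0,0]]}';  python3 go.py 525 168 53.4;  python3 -c "
from h import *
im=grab('scene','s9.png');b=cv2.resize(im[170:290,290:430],(700,600),interpolation=cv2.INTER_CUBIC);cv2.imwrite('pics/s9c.png',b)
grab('top','t9.png')"
```

```text
time_s: 21.28
ee_pos: [526.7, 168.1, 53.9]
ee_rot: [28.3, 89.1, -150.3]
force: [-14.8, -11.7, 18.5]
gripper_width: 55.7
t 21.28 pos [526.7 168.1  53.9] F [-14.8 -11.7  18.5] w 55.7 jaw -88.54
offset [0.6, 0.1, 1.7] rot [0.06, 0.76, -0.41]
time_s: 21.53
ee_pos: [526.8, 168.2, 54.0]
ee_rot: [25.7, 89.0, -152.9]
force: [-17.0, -12.4, 21.1]
gripper_width: 55.8
t 21.53 pos [526.8 168.2  54. ] F [-17.  -12.4  21.1] w 55.8 jaw -88.54
offset [0.7, 0.1, 1.8] rot [0.06, 0.86, -0.41]
```

View pics/s9c.png

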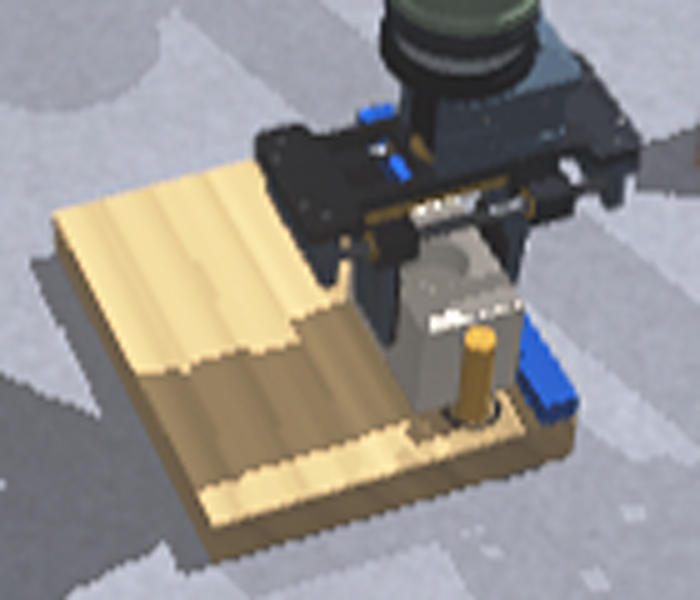

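View pics/t9.png

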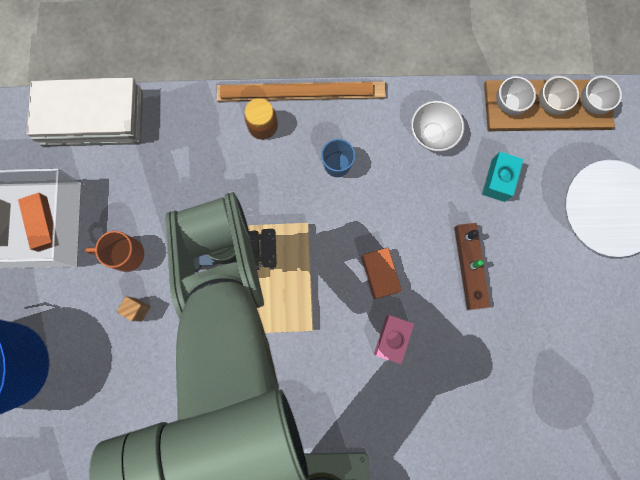

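The mould's end face butts the pin (crop (478,370)) and its side is against the blue fence. The pin is upright and the other things are unmoved. I ease the down-force and add push on the pin for margin.

```bash
python3 -m handwheel '{"gripper":[1,1,1,1],"offset":[[-0.5,0,-0.5],[-1,0,-1],[-1,0,-1.5],[-1,0,-1.5]],"rot":[[0,0,0],[0,0.2,0],[0,0.4,0],[0,0.4,0]]}' 45;  python3 go.py 525 168 53.4;python3 -m handwheel '{"gripper":[1,1,1,1],"offset":[[0,0,0],[0,0,0],[0,0,0],[0,0,0]],"rot":[[0,0,0],[0,0,0],[0,0,0],[0,0,0]]}';  python3 go.py 525 168 53.4
```

```text
time_s: 21.97
ee_pos: [527.0, 168.2, 53.9]
ee_rot: [33.9, 89.2, -144.6]
force: [-17.2, -11.5, 16.8]
gripper_width: 56.0
t 21.97 pos [527.  168.2  53.9] F [-17.2 -11.5  16.8] w 56.0 jaw -88.56
offset [0.5, 0.1, 2.0] rot [0.03, 0.63, -0.42]
time_s: 22.3
ee_pos: [527.0, 168.1, 53.9]
ee_rot: [33.6, 89.2, -144.9]
force: [-17.5, -10.5, 16.4]
gripper_width: 55.6
t 22.3 pos [527.  168.1  53.9] F [-17.5 -10.5  16.4] w 55.6 jaw -88.56
offset [0.6, 0.1, 2.0] rot [0.03, 0.64, -0.43]
```

```bash
python3 -m handwheel '{"gripper":[1,1,1,1],"offset":[[-0.3,-0.5,-0.5],[-0.5,-1,-1],[-0.5,-1,-1.5],[-0.5,-1,-1.5]],"rot":[[0,0,0],[0,0.2,0],[0,0.3,0],[0,0.3,0]]}';python3 -m handwheel '{"gripper":[1,1,1,1,1],"offset":[[0,0,0],[0,0,0],[0,0,0],[0,0,0],[0,0,0]],"rot":[[0,0,0],[0,0,0],[0,0,0],[0,0,0],[0,0,0]]}';  python3 go.py 525 168 53.4; python3 -c "
from h import *
for n in('scene',):
    im=grab(n,'s10.png');b=cv2.resize(im[190:270,340:430],(675,600),interpolation=cv2.INTER_CUBIC);cv2.imwrite('pics/s10c.png',b)
print(state()['force'],state()['ee_pos'],state()['qvel'].round(2))"
```

```text
time_s: 22.63
ee_pos: [527.0, 168.2, 53.9]
ee_rot: [45.1, 89.2, -133.4]
force: [-18.5, -14.1, 17.1]
gripper_width: 55.7
time_s: 23.05
ee_pos: [527.0, 168.2, 53.9]
ee_rot: [45.0, 89.2, -133.6]
force: [-19.0, -14.5, 17.3]
gripper_width: 55.5
t 23.05 pos [527.  168.2  53.9] F [-19.  -14.5  17.3] w 55.5 jaw -88.56
offset [0.5, 0.1, 2.0] rot [0.04, 0.53, -0.53]
[-19.22189351 -13.3784146   17.81264384] [527.00989708 168.1786663   53.90713385] [-0.08  0.02 -0.06 -0.12  0.02 -0.04]
```

View pics/s10c.png

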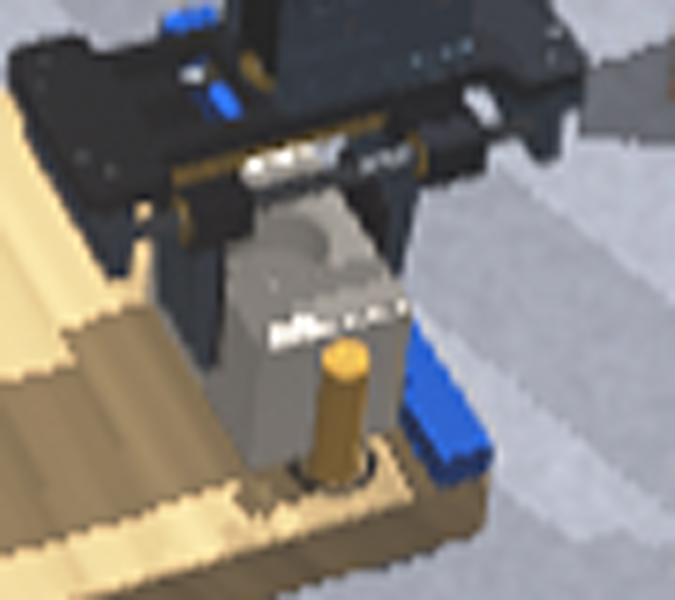

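The mould is square in the corner: its side is on the fence, its end is on the upright pin at crop (343,410), and nothing is moving. Three more millimetres of commanded push moved it only 0.5 mm while the force rose, so the stop is real. Handing in.

```bash
python3 -c "
from workcell import *
print(job_done())"
```

```text
the job is handed in; nothing more can be done
None
```

The job is handed in with the mould still gripped and pressed into the corner; no verdict was reported.

**What I did:** I took the brass pin from the rack's near bore, seated it in the jig bore and let it go. I then gripped the white mould across its 56 mm width, set it on the board and pressed it first against the fence, then against the pin.

**Pin check:** It bottomed at the height it had in the rack (TCP 52.4 mm). After release it stood upright in the image, within about 1 px of the prediction.

**Mould check:** The final tool reaction was about (−19, −14, +17) N and the arm was still. The last 3 mm of commanded push toward the pin moved it only 0.5 mm. Tool tilt was about 0.8°, and yaw was within 0.1° of the jig yaw I measured.

**What is less certain:**
- The forces on the fence and on the pin were not measured separately. Sliding friction was higher than expected, about 10 N, so I infer roughly 5 N or more on each.
- The pictures and the arm's own reading disagreed by about 1 to 2 mm in y, which I corrected for.
- In the top and scene pictures, none of the other things had visibly moved.

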